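Close up the lens-blank case

ROBOT

A 6-joint arm with a two-finger parallel gripper is mounted at the origin on the work surface. World frame = base frame: x ahead of the robot, y to its left, z up, the work surface at z = 0. Lengths are in m, angles in rad, forces in N, time in s.
With the tool pointing down it reaches from about 0.275 to 0.775 m from the base axis. Payload 14.6 kg.
Tool frame: the origin (TCP) lies on the centre line of the jaws, within the pads' length; the fingertips stand 25 mm ahead of it and the grasp point (between the pads) lies 6 mm ahead of it; z points along the fingers, y is the line along which they close (so a half turn about z gives the same grasp; the last joint's range is limited). The gripper opens to 85 mm and grips with 20 to 120 N. Pads are 22 mm wide; open, the fingers measure 114 mm over their backs; the gripper's body (76 mm by 85 mm) begins 54 mm behind the grasp point. The pads swing forward as they close: fully open they stand 13 mm farther back than shut.
Start: joints at [-1.414, 0.263, -0.048, 1.259, 0, 1.415], TCP at [0.161, -0.5, 0.232] pointing down, gripper open.
Joint ranges: [-2.65, 2.65], [-0.89, 1.7], [-1.18, 1.37], [-2.13, 2.11], [-1.35, 1.29], [-3.14, 3.14]. Speed limits (rad/s): [1.89, 1.89, 2.57, 2.79, 3.14, 3.14].

INTERFACE

Orientations are given as [roll, pitch, yaw] about the fixed x, y, z axes, in that order (R = Rz(yaw) Ry(pitch) Rx(roll)).
In Python, from rig import arm gives the robot as it stands. The module is installed in compiled form; this text tells all that it offers.
- The arm moves only by the tool play_rows, never from a script. Its argument "commands" is a list of rows, each a list of 3 entries, a list of its own where there are three numbers: the gripper's target within -1 to 1 (fully open at 1, half-way at 0, shut at -1), then the shift along the world's x, y, z as a fraction of full scale, then the turn, a rotation vector about the world's x, y, z as a fraction of full scale. A call has 1 to 20 rows; each row is the pose to reach, as a shift and turn from the pose commanded when the call began, turning the shorter way round; what a row does not reach only later rows make up. Full scale, the value 1, is 300 mm for a shift and 180 degrees for a turn. A row lasts 1/10 s, in which the tool goes at most 50 mm and 8.59 degrees, less where a joint would pass 70% of its speed; a pose out of reach is approached as far as the arm can. A call with a number of a shift or a turn outside -1 to 1 is refused whole. A call with a gripper value outside its range is refused whole. The fingers move at their own pace and stop on an object; the grip force is fixed at half the most. Time passes only in rows, so rows that repeat a pose let the fingers close. It gives the time, the measured TCP pose, the force, the opening and the grip force at its end, in the units of the state.
- arm.observe(): the state, without advancing time (a new reading comes with each control period).
- arm.snapshot(name): name is "scene" or "side" or "wrist"; returns a dict with "image" (480x640x3 uint8, red, green, blue), "depth" (480x640 float32, m along the optical axis (not along the pixel's ray), 0 where there is no reading), "fx", "fy", "cx", "cy" (pixels), "k1" (the pictures are not rectified: a ray, as slopes to the right and down, at radius r is drawn at 1 + k1 r^2 times it, then the intrinsics apply), "rvec" (rotation vector, rad) and "tvec" (3), from world to camera coordinates, as OpenCV has them; the wrist camera has in their place "hand_eye" (4x4, takes a point from camera to tool coordinates, whose origin is the TCP and whose axes are the flange's). Camera axes: x right, y down, z forward; pixel columns grow to the right and rows downward; lengths in m; the calibration is good to about 2 mm. A picture is of the moment at which its call begins: read the wrist's pose just before it.
- arm.hand_in(): hands the job in; it is judged then, once.
The state is a dict: "t": time; "q": joint angles; "qvel": joint speeds; "tau": joint torques, N m; "ee_pos": TCP position; "orientation": TCP orientation; "wrist_force": force on the tool from outside, world axes, zero at the start; "moment": the same for the moment, N m; "opening": finger opening in m; "grasp_force": force on a finger pad.
Only numpy, scipy, OpenCV 4.12 (cv2) and the standard library are available. Lean on these libraries where they do the work, as an engineer would, in place of code of your own. Each camera call takes 0.05 s, during which the arm holds its last target. There are 200 camera calls.

TASK

Close up the open plywood case on the bench: push the padded hold-down flap, which stands upright inside it, over until it lies flat above the lens blank, then swing the lid over it and push it fully shut without slamming it, and let go of it. Only push: do not grip, pick up or force anything, and leave the things in the case and around it where they are.

Things in the scene. Friction and masses are not known exactly. Their poses are not given: they have to be found in the camera images.
- case: Open plywood case, fixed to the bench. 170 (own x) by 250 (own y) mm outside, walls 8 mm, rim 60 mm above the bench. Origin: centre of its footprint at bench height; own z up. Stands sideways: own +y points away from the robot, own +x to the robot's right (within 0.35 rad). Lid hinged on the right (+x) rim; flap hinged inside the far (+y) wall. Top of the grey insert with two pockets: 28 mm up.
- flap (a joint): Angle of the hold-down flap, rad: 0 = folded flat (level, its stop), 1.57 = upright; starts 1.45 to 1.7. Pale wooden plate, 130 mm along case x (centred), 150 mm from hinge to free edge, 6 mm thick, round black pad on the face that ends underneath. Folds towards case -y (the robot). Stiff hinge (0.1 N m): stays where left, so push it all the way. Flat, its top is 51 mm above the bench.
- flap_hinge (a point): Middle of the flap's hinge axis, case frame (0, 110, 48) mm; the axis runs along case x, in the middle of the plate's thickness. The pad underneath, 76 mm across and 8 mm thick, stays 3 mm clear of the lens when the flap is flat. Flat, the flap rests on two sprung rubber posts that give about 4 mm under 10 N and push it back level.
- flap_edge (a point): Middle of the flap's free edge, on the face that ends up on top (the far, +y face while upright); 150 mm from the hinge axis.
- lid (a joint): Angle of the lid, rad: 0 = shut (its stop), 1.57 = upright; starts 1.6 to 1.75 (open, leaning out). Plywood tray lid 170 by 250 mm, 22 mm deep, 0.35 kg. Shuts towards case -x (left). Friction hinge (0.42 N m; 3 to 4 N to push 130 mm from it): stays where left, so push it all the way. Upright, its edge is 230 mm above the bench; shut, its top is at 82 mm. A raised flap blocks it.
- lid_hinge (a point): Middle of the lid's hinge axis, on the rim, case frame (85, 0, 60) mm; the axis runs along case y. The lid's outer face (facing right while open) lies 22 mm from the axis, measured square to that face.
- lid_edge (a point): Middle of the lid's free edge, on its outer (top when shut) face; 170 mm from the hinge axis along the lid. Shut, the lid rests on two sprung rubber studs in the opposite rim, which give about 2 mm under 10 N and push it back.
- lens: Loose clear glass lens blank, 80 mm across, 16 mm thick, lying in the case's far pocket, under where the flap folds (case frame x 0, y 35 mm), its top 34 mm above the bench. Origin: centre of its underside.
- press_pad: Loose black rubber press pad, 60 mm across, 14 mm thick, lying in the case's near pocket (case frame x 0, y -74 mm). Origin: centre of its underside.
- pin_a: Loose stainless alignment pin standing on the bench 33 to 50 mm beyond the case's far wall, 70 mm tall, 16 mm thick, foot 24 mm. Origin: centre of its foot.
- pin_b: The same kind of pin, standing 55 to 75 mm right of the case, beside the open lid. Origin: centre of its foot.
- ruby: Loose ruby glass disc, 90 mm across, 14 mm thick, lying on the bench left or right of the case. Origin: centre of its underside.
- diamond_pad: Loose black diamond hand pad, 55 by 90 by 21 mm, on the bench beside the far left corner of the case. Origin: centre of its underside.
- block: Loose cork polishing block, 40 by 75 by 28 mm, on the bench on the other side of the case from the ruby disc. Origin: centre of its underside.
Things that resemble listed ones, but are neither listed nor needed, are in the scene too. Of the things that look like the lens, the larger one is meant.

How it is judged:
By the outcome, as a careful person would: the job done as asked, in the order asked, and still so for the second after the job is handed in, with the robot touching nothing.
It also fails if it takes over 58 s, if anything falls off the work surface, if the arm or the gripper's body presses on something with over 40 N, if the wrist force passes 120 N, or if a joint passes its speed limit or range.

## Working session

There is one attempt and no reset: what is moved stays moved. The work goes in short steps, Python scripts to look and compute and a tool call to move; the robot and the scene stay as the last step left them, time stands still between calls to the robot, and variables do not carry over. Pictures are saved under pics/ and viewed, at most 10 in all, crops included, and the job is handed in when it is done.

Besides the shell and the picture viewer there is one more tool, called after "Call:" as a command line: name --argument value ..., lists and objects as JSON in quotes. play_rows: Moves the arm, as the interface text tells. Its arguments: {"type":"object","properties":{"commands":{"type":"array","items":{"type":"array"}}},"required":["commands"]}

```bash
mkdir -p pics; cat > h.py <<'E'
import numpy as np, cv2
from rig import arm
def snap(n):
    s=arm.snapshot(n); np.savez(f'pics/{n}.npz',**s); return s
def save(s,name): cv2.imwrite('pics/'+name,s['image'][:,:,::-1])
def world(s,u,v,d=None):
    if d is None: d=s['depth'][int(v),int(u)]
    xd=np.array([(u-s['cx'])/s['fx'],(v-s['cy'])/s['fy']]); x=xd.copy()
    for _ in range(10): x=xd/(1+s['k1']*(x@x))
    R=cv2.Rodrigues(np.array(s['rvec'],float))[0]
    return R.T@(np.array([x[0],x[1],1])*d-np.array(s['tvec']).ravel())
E
python3 - <<'E'
from h import *
for n in('scene','side'):
    s=snap(n); save(s,n+'1.png')
    R=cv2.Rodrigues(np.array(s['rvec'],float))[0]; print(n,-R.T@np.array(s['tvec']).ravel(),R[2])
print(arm.observe())
E
```

```text
scene [1.06503448 0.07067334 0.60149752] [-0.68043378 -0.03520689 -0.73196335]
side [ 0.27104135 -0.44566093  0.78131702] [ 0.37108113  0.52660408 -0.76484439]
{'t': 0.1, 'q': array([-1.41429635e+00,  2.63492723e-01, -4.88428955e-02,  1.25938155e+00,
        1.57185422e-05,  1.41548336e+00]), 'qvel': array([-0.00050065, -0.00126844,  0.00175854,  0.00040304, -0.00196548,
       -0.0001706 ]), 'tau': array([ 3.78279743e-03, -6.38575673e+01,  3.85063791e+01,  9.96162387e-03,
       -1.91767617e-04, -8.19672351e-06]), 'ee_pos': array([ 0.16101973, -0.49946393,  0.23187526]), 'orientation': array([-3.14068533e+00, -1.57973410e-04,  3.11812865e-01]), 'wrist_force': array([ 0.47462425, -1.05620017,  0.2135983 ]), 'moment': array([-0.00044067,  0.02319926, -0.00461675]), 'grasp_force': 0.0, 'opening': 0.08524936734288699}
```

View pics/scene1.png

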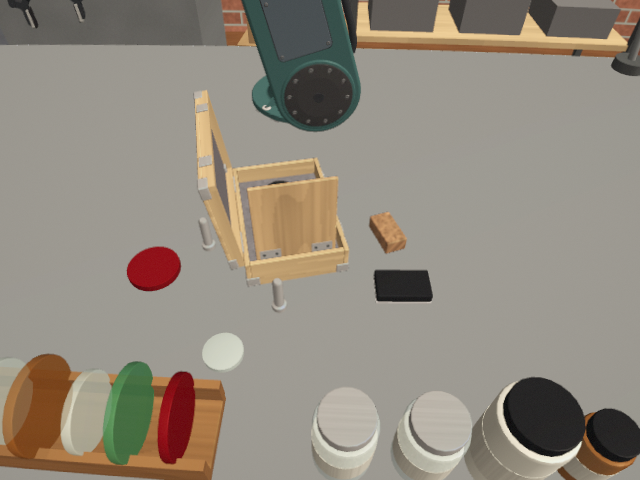

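View pics/side1.png

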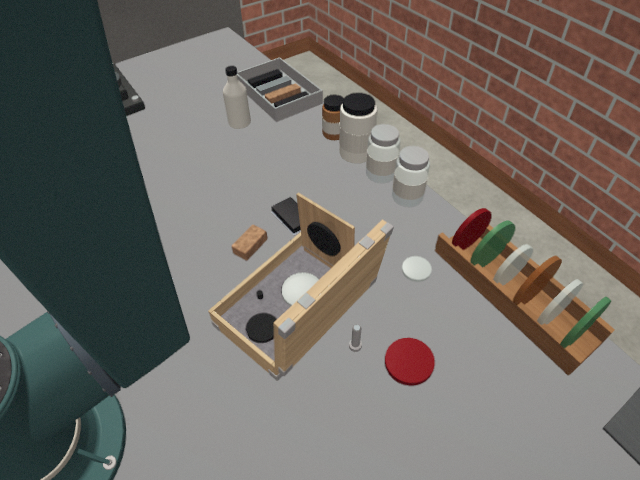

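The scene view looks back at the robot. It shows the case at about (290,220), the upright flap at (293,220), the open lid at (215,180), pin_a at (279,295), pin_b at (206,233), the ruby at (154,268), the cork block at (388,232) and the diamond pad at (403,286). In the side view the lens is at (300,290), with the lookalike white disc outside at (417,268).

The lookalikes are the small clear disc at scene (223,352) against the lens in the case, and the discs in the rack. I'll take one enlarged crop.

```bash
python3 - <<'E'
import cv2
a=cv2.imread('pics/scene1.png')[85:320,180:420]; b=cv2.imread('pics/side1.png')[190:380,200:400]
cv2.imwrite('pics/c1.png',cv2.resize(a,None,fx=2.5,fy=2.5,interpolation=2)); cv2.imwrite('pics/c2.png',cv2.resize(b,None,fx=3,fy=3,interpolation=2))
E
```

```text
(no output)
```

View pics/c1.png

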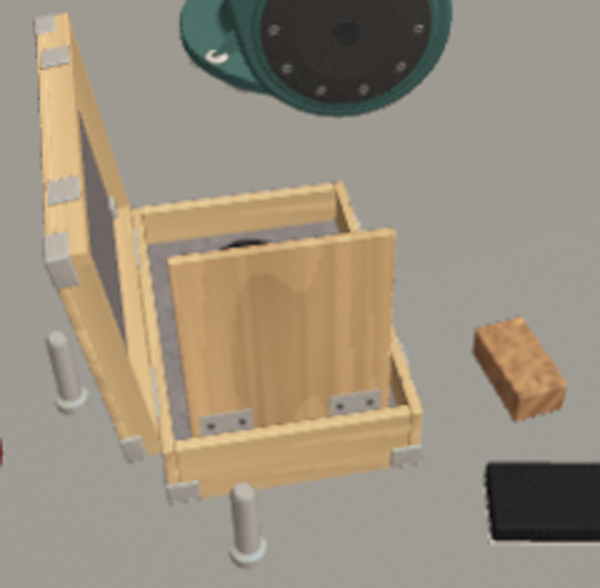

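View pics/c2.png

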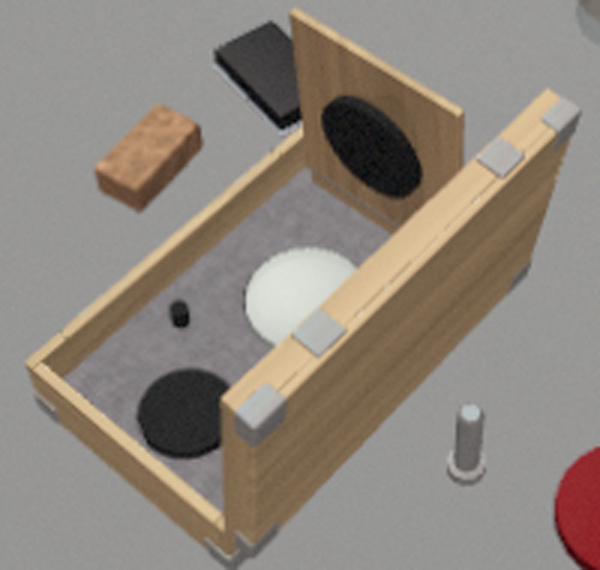

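The crops show the details clearly. The tall flap has its pad on the near side, and the lens is under it at side px (300,290), about 80 mm across. The case's far rim runs from scene px (251,264) to (349,249). Next I'll fit the case pose and both angles by reprojection.

```bash
cat > fit.py <<'E'
from h import *
from scipy.optimize import least_squares
S={n:dict(np.load(f'pics/{n}.npz')) for n in('scene','side')}
def proj(s,P):
    R=cv2.Rodrigues(np.array(s['rvec'],float))[0]; c=R@P+s['tvec'].ravel(); x=c[:2]/c[2]
    x=x*(1+s['k1']*(x@x)); return np.array([s['fx']*x[0]+s['cx'],s['fy']*x[1]+s['cy']])
def c2w(p,P):  # own +y = world +x, own +x = world -y at yaw 0 offset
    a=p[2]-np.pi/2; c,s=np.cos(a),np.sin(a)
    return np.array([p[0]+c*P[0]-s*P[1],p[1]+s*P[0]+c*P[1],P[2]])
def flap(t,x,r,o): # o: offset to top face
    return np.array([x,.110-r*np.cos(t)+o*np.sin(t),.048+r*np.sin(t)+o*np.cos(t)])
def lid(t,y,r,o):
    return np.array([.085-r*np.cos(t)+o*np.sin(t),y,.060+r*np.sin(t)+o*np.cos(t)])
E
cat > run.py <<'E'
from fit import *
A=lambda x,y:('scene',180+x/2.5,85+y/2.5); B=lambda x,y:('side',200+x/3,190+y/3)
C=lambda *P:(lambda p:np.array(P)/1000)
F=lambda x,o:(lambda p:flap(p[3],x,.15,o)); L=lambda y,o:(lambda p:lid(p[4],y,.17,o))
obs=[(A(422,411),C(-85,125,60)),(A(176,447),C(85,125,60)),(A(343,183),C(-85,-125,60)),(A(422,464),C(-85,125,0)),(A(168,502),C(85,125,0)),
(A(172,268),F(.065,.003)),(A(395,238),F(-.065,.003)),(A(36,24),L(-.125,.022)),(A(46,243),L(.125,.022)),(A(70,14),L(-.125,0)),
(B(30,365),C(-85,-125,60)),(B(292,8),F(-.065,.003)),(B(465,112),F(.065,.003)),(B(580,112),L(.125,.022)),(B(548,90),L(.125,0)),(B(222,403),L(-.125,0))]
f=lambda p:np.concatenate([proj(S[o[0]],c2w(p,g(p)))-o[1:] for o,g in obs])
r=least_squares(f,[.5,0,0,1.57,1.67],loss='soft_l1'); p=r.x
print(p.round(4)); print(f(p).reshape(-1,2).round(1).tolist()); np.save('p.npy',p)
def show(n,g): print(n,c2w(p,g).round(4))
show('flap_edge',flap(p[3],0,.15,.003)); show('hinge',np.array([0,.11,.048])); show('lid_edge',lid(p[4],0,.17,.022)); show('lid hinge',np.array([.085,0,.06]))
s=S['scene']
for n,u,v in(('pinA',277,283),('pinB',204,220),('ruby',154,266),('block',387,228),('dpad',403,283),('disc',223,352),('flapface',293,215)): print(n,world(s,u,v).round(3))
s=S['side']
for n,u,v in(('lens',300,288),('pinB',356,328),('padrim',275,328)): print(n,world(s,u,v).round(3))
E
python3 run.py
```

```text
[ 0.4883 -0.0053  0.253   1.5483  1.6997]
[[0.4, -1.2], [-5.7, 0.8], [-0.3, -1.8], [-1.8, 0.5], [1.5, 1.4], [-1.7, -1.8], [0.8, -2.1], [-1.3, -2.3], [-1.6, 6.4], [-2.1, -1.3], [-3.7, -1.6], [0.7, -2.3], [-0.1, -2.4], [-0.4, -0.4], [-0.7, -0.7], [-1.0, -1.2]]
flap_edge [0.5944 0.0222 0.198 ]
hinge [0.5948 0.0223 0.048 ]
lid_edge [ 0.5205 -0.1298  0.2258]
lid hinge [ 0.5096 -0.0876  0.06  ]
pinA [ 0.672 -0.     0.07 ]
pinB [ 0.546 -0.138  0.071]
ruby [ 0.606 -0.221  0.016]
block [0.508 0.179 0.027]
dpad [0.626 0.198 0.022]
disc [ 0.757 -0.075  0.011]
flapface [0.597 0.02  0.14 ]
lens [0.522 0.006 0.03 ]
pinB [ 0.541 -0.144  0.071]
padrim [ 0.395 -0.141  0.216]
```

```bash
sed -i 's/A(176,447)/A(163,449)/; s/A(46,243)/A(44,260)/' run.py; python3 run.py | head -8; python3 -c "
from h import *
s=snap('wrist'); print(s['hand_eye'])"
```

```text
[ 0.489  -0.0053  0.2528  1.5425  1.7   ]
[[0.3, -0.8], [-0.6, 0.3], [-0.3, -1.6], [-1.8, 0.9], [1.4, 1.7], [-1.9, -1.9], [0.6, -2.2], [-1.4, -2.1], [-1.0, -0.0], [-2.2, -1.0], [-3.3, -1.8], [0.7, -2.2], [-0.0, -2.2], [-0.0, -0.5], [-0.3, -0.9], [-0.6, -1.4]]
flap_edge [0.5943 0.0219 0.198 ]
hinge [0.5955 0.0222 0.048 ]
lid_edge [ 0.5212 -0.1299  0.2257]
lid hinge [ 0.5103 -0.0876  0.06  ]
pinA [ 0.672 -0.     0.07 ]
pinB [ 0.546 -0.138  0.071]
[[ 7.90432773e-05 -9.63343027e-01 -2.68272632e-01  6.87252072e-02]
 [ 9.99999936e-01 -1.72270139e-05  3.56498518e-04  9.52068308e-04]
 [-3.48051898e-04 -2.68272643e-01  9.63342965e-01 -1.41814761e-01]
 [ 0.00000000e+00  0.00000000e+00  0.00000000e+00  1.00000000e+00]]
```

Call:
play_rows --commands '[[-1, [0, 0, 0.3], [0, 0, -0.019]], [-1, [0, 0, 0.3], [0, 0, -0.019]], [-1, [0.78, 0.88, 0.3], [0, 0, -0.019]], [-1, [0.78, 0.88, 0.3], [0, 0, -0.019]], [-1, [0.78, 0.88, 0.3], [0, 0, -0.019]], [-1, [0.78, 0.88, 0.3], [0, 0, -0.019]], [-1, [0.78, 0.88, 0.3], [0, 0, -0.019]], [-1, [0.78, 0.88, 0.3], [0, 0, -0.019]], [-1, [0.78, 0.88, 0.3], [0, 0, -0.019]], [-1, [0.78, 0.88, 0.3], [0, 0, -0.019]], [-1, [0.78, 0.88, 0.3], [0, 0, -0.019]], [-1, [0.78, 0.88, 0.3], [0, 0, -0.019]]]'

```text
t: 1.35
ee_pos: [0.3946, -0.2362, 0.3221]
orientation: [-3.141, 0.0, 0.252]
wrist_force: [0.2, -0.3, 0.1]
opening: 0.0001
grasp_force: 0.0
```

Call:
play_rows --commands '[[-1, [0.79, 0.927, 0], [0, 0, 0]], [-1, [0.79, 0.927, 0], [0, 0, 0]], [-1, [0.79, 0.927, 0], [0, 0, 0]], [-1, [0.79, 0.927, 0], [0, 0, 0]], [-1, [0.79, 0.927, 0], [0, 0, 0]], [-1, [0.79, 0.927, 0], [0, 0, 0]], [-1, [0.79, 0.927, 0], [0, 0, 0]], [-1, [0.79, 0.927, 0], [0, 0, 0]], [-1, [0.79, 0.927, -0.1], [0, 0, 0]], [-1, [0.79, 0.927, -0.2], [0, 0, 0]], [-1, [0.79, 0.927, -0.3], [0, 0, 0]], [-1, [0.79, 0.927, -0.43], [0, 0, 0]], [-1, [0.79, 0.927, -0.43], [0, 0, 0]], [-1, [0.79, 0.927, -0.43], [0, 0, 0]]]'

```text
t: 2.75
ee_pos: [0.6321, 0.041, 0.1941]
orientation: [-3.142, 0.0, 0.25]
wrist_force: [1.5, 0.2, 1.2]
opening: 0.0001
grasp_force: 0.0
```

```bash
python3 - <<'E'
from h import *
a=snap('scene')['image'][60:320,150:420,::-1]; b=snap('side')['image'][100:380,180:420,::-1]
cv2.imwrite('pics/d1.png',np.hstack([cv2.resize(a,(400,385)),cv2.resize(b,(330,385))]))
o=arm.observe(); print(o['ee_pos'],o['orientation'],o['wrist_force'])
E
```

```text
[0.63307857 0.04148439 0.19547409] [ 3.14067890e+00 -2.63785675e-03  2.50979782e-01] [-0.29758816  0.06238937  0.0179473 ]
```

View pics/d1.png

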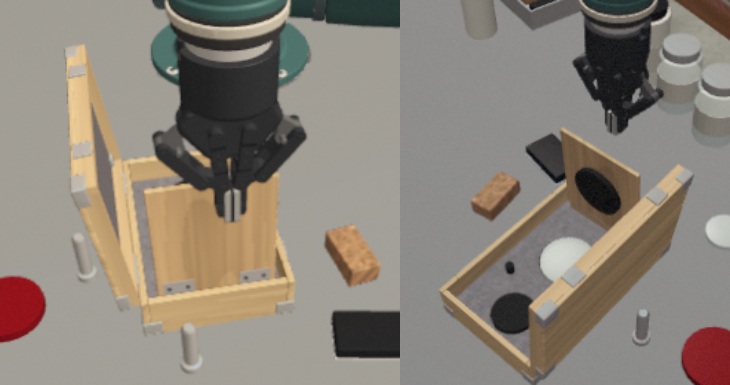

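The gripper is behind the flap with both fingers shut, at about (232,215) in the left half and (613,130) in the right half. Nothing has been touched. I'll check the tip's height by depth.

```bash
python3 - <<'E'
from h import *
from fit import *
s=S['side']
for v in range(188,200,2): print(v,[world(s,u,v).round(3).tolist() for u in (333,336)])
s=S['scene']
for v in range(196,212,3): print(v,[world(s,u,v).round(3).tolist() for u in (304,309)])
E
```

```text
188 [[0.621, 0.038, 0.217], [0.624, 0.032, 0.22]]
190 [[0.621, 0.038, 0.212], [0.623, 0.031, 0.216]]
192 [[0.62, 0.036, 0.209], [0.623, 0.031, 0.212]]
194 [[0.621, 0.037, 0.203], [0.624, 0.032, 0.205]]
196 [[0.622, 0.038, 0.197], [0.623, 0.031, 0.201]]
198 [[0.738, 0.198, -0.003], [0.623, 0.03, 0.198]]
196 [[0.643, 0.04, 0.221], [0.643, 0.047, 0.221]]
199 [[0.643, 0.04, 0.215], [0.641, 0.046, 0.214]]
202 [[0.642, 0.04, 0.209], [0.642, 0.046, 0.209]]
205 [[1.065, 0.071, 0.601], [0.641, 0.046, 0.203]]
208 [[0.643, 0.04, 0.199], [0.641, 0.046, 0.197]]
211 [[0.59, 0.036, 0.143], [0.588, 0.043, 0.141]]
```

```bash
python3 - <<'E'
from h import *
from fit import *
a=S['scene']['image'][140:230,260:360,::-1]; b=S['side']['image'][130:220,285:385,::-1]
cv2.imwrite('pics/e1.png',cv2.resize(np.hstack([a,b]),None,fx=4,fy=4))
E
```

```text
(no output)
```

View pics/e1.png

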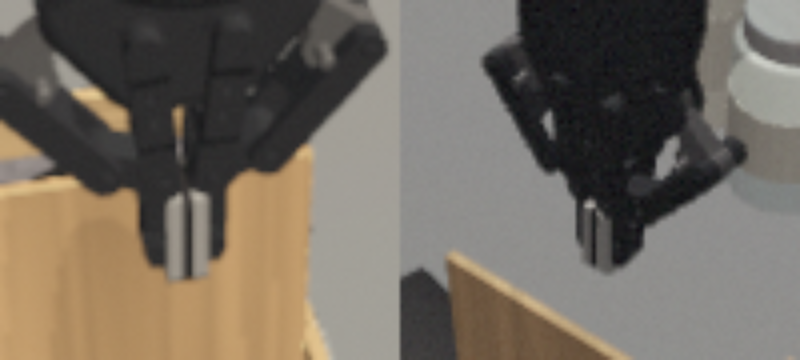

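The enlarged crop shows the pad tips at scene px (307,209) and side px (336,198). Both put the tip at z ≈ 0.195, level with the reported TCP z, so I'll use that with force checks rather than the stated 25 mm. I'll start pushing the flap along its arc.

Call:
play_rows --commands '[[-1, [0, 0, -0.1], [0, 0, 0]], [-1, [0, 0, -0.1], [0, 0, 0]], [-1, [-0.05, -0.013, -0.1], [0, 0, 0]], [-1, [-0.097, -0.025, -0.1], [0, 0, 0]], [-1, [-0.142, -0.037, -0.105], [0, 0, 0]], [-1, [-0.187, -0.048, -0.112], [0, 0, 0]], [-1, [-0.223, -0.058, -0.124], [0, 0, 0]], [-1, [-0.258, -0.067, -0.138], [0, 0, 0]], [-1, [-0.291, -0.075, -0.157], [0, 0, 0]], [-1, [-0.323, -0.083, -0.178], [0, 0, 0]], [-1, [-0.351, -0.09, -0.204], [0, 0, 0]], [-1, [-0.378, -0.097, -0.231], [0, 0, 0]], [-1, [-0.402, -0.103, -0.262], [0, 0, 0]], [-1, [-0.423, -0.109, -0.294], [0, 0, 0]], [-1, [-0.423, -0.109, -0.294], [0, 0, 0]]]'

```text
t: 4.35
ee_pos: [0.5052, 0.0094, 0.1061]
orientation: [3.141, -0.0, 0.252]
wrist_force: [0.4, 0.5, 0.3]
opening: 0.0001
grasp_force: 0.0
```

```bash
python3 - <<'E'
from h import *
a=snap('scene')['image'][60:320,150:420,::-1]; b=snap('side')['image'][100:380,180:420,::-1]
cv2.imwrite('pics/d2.png',np.hstack([cv2.resize(a,(400,385)),cv2.resize(b,(330,385))]))
o=arm.observe(); print(o['ee_pos'],o['orientation'],o['wrist_force'])
E
```

```text
[0.50619811 0.0095197  0.1065799 ] [ 3.14093313e+00 -1.60408660e-03  2.51913822e-01] [-0.99332094  0.37682149  0.28222859]
```

View pics/d2.png

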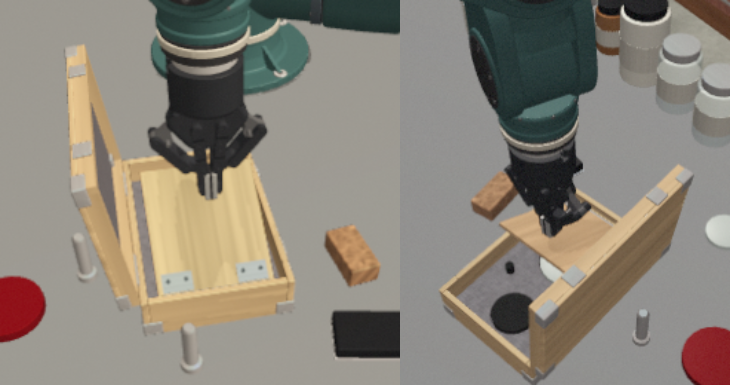

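The flap is part-way down at about 0.5 rad, with the tip on its top face at (210,190) and nothing else disturbed. I'll carry on down gently.

Call:
play_rows --commands '[[-1, [-0.013, -0.003, -0.027], [0, 0, 0]], [-1, [-0.025, -0.006, -0.053], [0, 0, 0]], [-1, [-0.033, -0.009, -0.08], [0, 0, 0]], [-1, [-0.041, -0.011, -0.109], [0, 0, 0]], [-1, [-0.045, -0.012, -0.13], [0, 0, 0]], [-1, [-0.048, -0.012, -0.147], [0, 0, 0]], [-1, [-0.05, -0.013, -0.16], [0, 0, 0]], [-1, [-0.05, -0.013, -0.17], [0, 0, 0]], [-1, [-0.05, -0.013, -0.174], [0, 0, 0]], [-1, [-0.05, -0.013, -0.174], [0, 0, 0]], [-1, [-0.05, -0.013, -0.174], [0, 0, 0]]]'

```text
t: 5.55
ee_pos: [0.4903, 0.0058, 0.053]
orientation: [3.141, -0.0, 0.252]
wrist_force: [0.3, -0.4, -0.7]
opening: -0.0001
grasp_force: 0.0
```

Call:
play_rows --commands '[[-1, [0, 0, -0.004], [0, 0, 0]], [-1, [0, 0, -0.008], [0, 0, 0]], [-1, [0, 0, -0.008], [0, 0, 0]], [-1, [0, 0, -0.008], [0, 0, 0]]]'

```text
t: 5.95
ee_pos: [0.4904, 0.0058, 0.0507]
orientation: [3.141, -0.001, 0.252]
wrist_force: [-0.4, 0.1, 4.6]
opening: 0.0001
grasp_force: 2.3
```

Call:
play_rows --commands '[[-1, [0, 0, 0.1], [0, 0, 0]], [-1, [0, 0, 0.25], [0, 0, 0]], [-1, [0, 0, 0.4], [0, 0, 0]], [-1, [0, 0, 0.55], [0, 0, 0]], [-1, [0, 0, 0.7], [0, 0, 0]], [-1, [0, 0, 0.83], [0, 0, 0]], [-1, [0, 0, 0.83], [0, 0, 0]], [-1, [0, 0, 0.83], [0, 0, 0]]]'

```text
t: 6.75
ee_pos: [0.4904, 0.0058, 0.2997]
orientation: [3.141, -0.001, 0.252]
wrist_force: [-0.4, -0.4, -0.8]
opening: -0.0001
grasp_force: 0.0
```

```bash
python3 - <<'E'
from h import *
o=arm.observe(); print(o['ee_pos'],o['q'],o['wrist_force'])
from fit import c2w,proj
p=np.load('p.npy')
for n in('scene','side'):
    s=snap(n); save(s,n+'2.png')
    for x,y in((-50,90),(50,90),(-50,50),(50,20),(-50,0),(-50,-30),(50,-30),(0,-35)):
        u,v=proj(s,c2w(p,np.array([x,y,51])/1000)); print(n,x,y,world(s,round(u),round(v)).round(4)[2])
E
```

```text
[0.49044223 0.00577505 0.29971891] [-1.54551993e-01  1.90573093e-01  3.53810693e-02  1.41450589e+00
  1.28061933e-05  2.73490260e+00] [-0.37800239 -0.4013585  -0.84798566]
scene -50 90 0.0526
scene 50 90 0.0512
scene -50 50 0.052
scene 50 20 0.0513
scene -50 0 0.0504
scene -50 -30 0.0527
scene 50 -30 0.0516
scene 0 -35 0.0493
side -50 90 0.0533
side 50 90 0.2235
side -50 50 0.0487
side 50 20 0.2261
side -50 0 0.0467
side -50 -30 0.0499
side 50 -30 0.2252
side 0 -35 0.0495
```

The flap lies flat, with depth readings of about 51 mm across its top. Next I'll turn the gripper 90° so its linkages run parallel to the lid, and go to the lid's right side.

Call:
play_rows --commands '[[-1, [0, 0, 0.05], [0, 0, 0.5]], [-1, [0, 0, 0.05], [0, 0, 0.5]], [-1, [0, 0, 0.05], [0, 0, 0.5]], [-1, [0, 0, 0.05], [0, 0, 0.5]], [-1, [0, 0, 0.05], [0, 0, 0.5]], [-1, [0, 0, 0.05], [0, 0, 0.5]], [-1, [0, 0, 0.05], [0, 0, 0.5]], [-1, [0, 0, 0.05], [0, 0, 0.5]], [-1, [0, 0, 0.05], [0, 0, 0.5]], [-1, [0, 0, 0.05], [0, 0, 0.5]], [-1, [0, 0, 0.05], [0, 0, 0.5]], [-1, [0.141, -0.602, 0.05], [0, 0, 0.5]], [-1, [0.141, -0.602, 0.05], [0, 0, 0.5]], [-1, [0.141, -0.602, 0.05], [0, 0, 0.5]], [-1, [0.141, -0.602, 0.05], [0, 0, 0.5]], [-1, [0.141, -0.602, 0.05], [0, 0, 0.5]], [-1, [0.141, -0.602, 0.05], [0, 0, 0.5]], [-1, [0.141, -0.602, 0.05], [0, 0, 0.5]]]'

```text
t: 8.65
ee_pos: [0.5321, -0.174, 0.314]
orientation: [-3.141, -0.001, 1.823]
wrist_force: [-0.2, 0.5, 0.6]
opening: -0.0002
grasp_force: 0.0
```

Call:
play_rows --commands '[[-1, [0, 0, -0.1], [0, 0, 0]], [-1, [0, 0, -0.2], [0, 0, 0]], [-1, [0, 0, -0.3], [0, 0, 0]], [-1, [0, 0, -0.38], [0, 0, 0]], [-1, [0, 0, -0.38], [0, 0, 0]], [-1, [0, 0, -0.38], [0, 0, 0]]]'

```text
t: 9.25
ee_pos: [0.5324, -0.174, 0.2013]
orientation: [3.142, -0.0, 1.824]
wrist_force: [0.8, 0.0, -0.3]
opening: -0.0003
grasp_force: 0.0
```

```bash
python3 - <<'E'
from h import *
a=snap('scene')['image'][60:320,120:420,::-1]; b=snap('side')['image'][100:380,180:480,::-1]
cv2.imwrite('pics/d3.png',np.hstack([cv2.resize(a,(400,347)),cv2.resize(b,(372,347))]))
o=arm.observe(); print(o['ee_pos'],o['orientation'],o['q'],o['wrist_force'])
E
```

```text
[ 0.53302765 -0.17460484  0.20203734] [3.13999333e+00 1.30675570e-03 1.82351287e+00] [-4.61866152e-01  3.33491177e-01 -2.77187119e-02  1.20752204e+00
  6.09648099e-05  8.56212652e-01] [-0.63607713 -0.4037447   0.57335537]
```

View pics/d3.png

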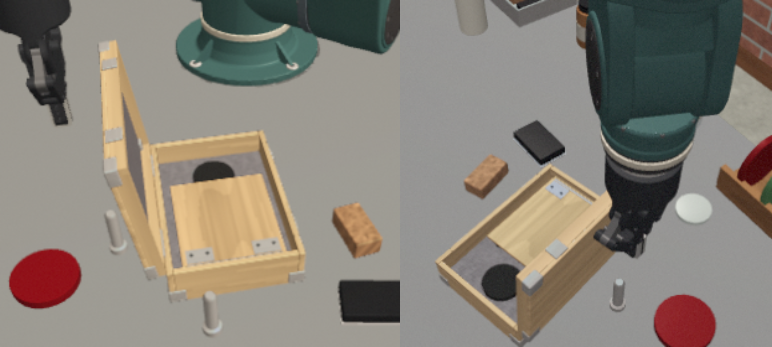

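The flap is flat over the lens, and the finger tip is just right of the lid at about (62,115) in the left half, clear of pin_b at (115,235). I'll push the lid over now.

Call:
play_rows --commands '[[-1, [-0.012, 0.045, -0.002], [0, 0, 0]], [-1, [-0.024, 0.09, -0.005], [0, 0, 0]], [-1, [-0.031, 0.12, -0.005], [0, 0, 0]], [-1, [-0.039, 0.15, -0.005], [0, 0, 0]], [-1, [-0.047, 0.182, -0.005], [0, 0, 0]], [-1, [-0.054, 0.208, -0.003], [0, 0, 0]], [-1, [-0.061, 0.234, -0.001], [0, 0, 0]], [-1, [-0.067, 0.26, 0], [0, 0, 0]], [-1, [-0.075, 0.29, -0.001], [0, 0, 0]], [-1, [-0.083, 0.321, -0.004], [0, 0, 0]], [-1, [-0.091, 0.351, -0.01], [0, 0, 0]], [-1, [-0.098, 0.38, -0.018], [0, 0, 0]], [-1, [-0.106, 0.41, -0.028], [0, 0, 0]], [-1, [-0.113, 0.438, -0.039], [0, 0, 0]], [-1, [-0.113, 0.438, -0.039], [0, 0, 0]]]'

```text
t: 10.85
ee_pos: [0.4977, -0.0422, 0.1882]
orientation: [-3.14, -0.001, 1.824]
wrist_force: [1.0, -0.2, -0.1]
opening: -0.0002
grasp_force: 0.0
```

```bash
python3 - <<'E'
from h import *
a=snap('scene')['image'][60:320,120:420,::-1]; b=snap('side')['image'][100:380,180:480,::-1]
cv2.imwrite('pics/d4.png',np.hstack([cv2.resize(a,(400,347)),cv2.resize(b,(372,347))]))
o=arm.observe(); print(o['ee_pos'],o['wrist_force'])
E
```

```text
[ 0.49817427 -0.0430437   0.18851434] [ 0.55484808 -0.59135191  0.35396264]
```

View pics/d4.png

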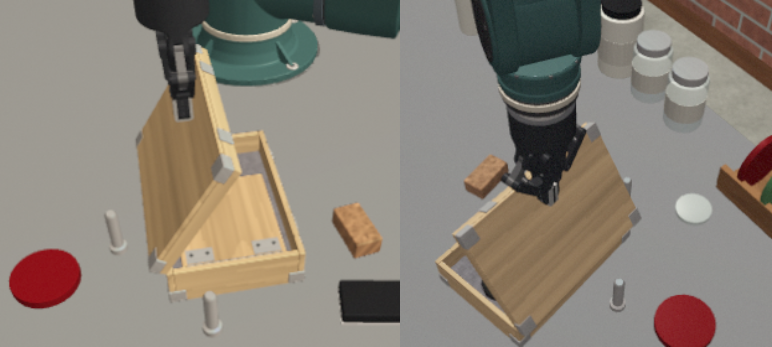

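The lid is about 1.0 rad and following the tip at (183,115). Nothing else has moved. I'll continue slowly to almost shut.

Call:
play_rows --commands '[[-1, [-0.011, 0.041, -0.021], [0, 0, 0]], [-1, [-0.02, 0.079, -0.047], [0, 0, 0]], [-1, [-0.03, 0.116, -0.076], [0, 0, 0]], [-1, [-0.038, 0.148, -0.108], [0, 0, 0]], [-1, [-0.046, 0.178, -0.144], [0, 0, 0]], [-1, [-0.053, 0.204, -0.183], [0, 0, 0]], [-1, [-0.056, 0.215, -0.203], [0, 0, 0]], [-1, [-0.058, 0.226, -0.224], [0, 0, 0]], [-1, [-0.061, 0.235, -0.246], [0, 0, 0]], [-1, [-0.063, 0.244, -0.268], [0, 0, 0]], [-1, [-0.065, 0.252, -0.29], [0, 0, 0]], [-1, [-0.066, 0.255, -0.302], [0, 0, 0]], [-1, [-0.067, 0.258, -0.313], [0, 0, 0]], [-1, [-0.067, 0.261, -0.322], [0, 0, 0]], [-1, [-0.068, 0.262, -0.33], [0, 0, 0]], [-1, [-0.068, 0.264, -0.336], [0, 0, 0]], [-1, [-0.068, 0.264, -0.336], [0, 0, 0]]]'

```text
t: 12.65
ee_pos: [0.4781, 0.0358, 0.0878]
orientation: [-3.141, -0.0, 1.823]
wrist_force: [0.6, -0.9, -0.4]
opening: 0.0004
grasp_force: 0.0
```

Call:
play_rows --commands '[[-1, [0, 0.001, -0.005], [0, 0, 0]], [-1, [0, 0.002, -0.01], [0, 0, 0]], [-1, [0, 0.003, -0.014], [0, 0, 0]], [-1, [0, 0.003, -0.018], [0, 0, 0]], [-1, [0, 0.003, -0.018], [0, 0, 0]], [-1, [0, 0.003, -0.018], [0, 0, 0]]]'

```text
t: 13.25
ee_pos: [0.4782, 0.0367, 0.0825]
orientation: [-3.142, 0.0, 1.823]
wrist_force: [0.4, 1.0, 0.3]
opening: 0.0002
grasp_force: 0.0
```

Call:
play_rows --commands '[[-1, [0, 0, -0.003], [0, 0, 0]], [-1, [0, 0, -0.006], [0, 0, 0]], [-1, [0, 0, -0.006], [0, 0, 0]], [-1, [0, 0, -0.006], [0, 0, 0]]]'

```text
t: 13.65
ee_pos: [0.4782, 0.0369, 0.0812]
orientation: [3.141, -0.0, 1.823]
wrist_force: [-3.5, 2.0, 9.6]
opening: -0.0003
grasp_force: 5.0
```

Call:
play_rows --commands '[[-1, [0, 0, -0.003], [0, 0, 0]], [-1, [0, 0, -0.003], [0, 0, 0]], [-1, [0, 0, -0.003], [0, 0, 0]]]'

```text
t: 13.95
ee_pos: [0.4782, 0.0369, 0.0806]
orientation: [3.141, -0.0, 1.823]
wrist_force: [-4.6, 3.4, 15.5]
opening: -0.0003
grasp_force: 7.8
```

Call:
play_rows --commands '[[-1, [0, 0, 0.02], [0, 0, 0]], [-1, [0, 0, 0.1], [0, 0, 0]], [-1, [0, 0, 0.25], [0, 0, 0]], [-1, [0, 0, 0.4], [0, 0, 0]], [-1, [0, 0, 0.55], [0, 0, 0]], [-1, [0, 0, 0.55], [0, 0, 0]], [-1, [0, 0, 0.55], [0, 0, 0]]]'

```text
t: 14.65
ee_pos: [0.4786, 0.0366, 0.2454]
orientation: [3.14, 0.001, 1.823]
wrist_force: [-0.5, -0.7, -0.7]
opening: 0.0
grasp_force: 0.0
```

```bash
python3 - <<'E'
from h import *
from fit import c2w,proj
p=np.load('p.npy'); o=arm.observe(); print(o['t'],o['ee_pos'],o['wrist_force'])
im=[]
for n in('scene','side'):
    s=snap(n); im.append(s['image'][60:380,120:480,::-1])
    for x,y in((75,80),(75,-80),(0,80),(0,100),(-75,100),(-75,60),(-75,0),(-75,-60),(-75,-100),(70,0)):
        u,v=proj(s,c2w(p,np.array([x,y,82])/1000)); print(n,x,y,world(s,round(u),round(v)).round(4)[2])
cv2.imwrite('pics/f.png',np.hstack(im))
E
```

```text
14.65 [0.47855025 0.03664399 0.24542316] [-0.45964046 -0.74283277 -0.67187943]
scene 75 80 0.0815
scene 75 -80 0.0812
scene 0 80 0.082
scene 0 100 0.0817
scene -75 100 0.0818
scene -75 60 0.081
scene -75 0 0.0821
scene -75 -60 0.0823
scene -75 -100 0.0803
scene 70 0 0.0835
side 75 80 0.0819
side 75 -80 0.0797
side 0 80 0.0799
side 0 100 0.0798
side -75 100 0.0822
side -75 60 0.0796
side -75 0 0.0767
side -75 -60 0.0801
side -75 -100 0.0792
side 70 0 0.0796
```

View pics/f.png

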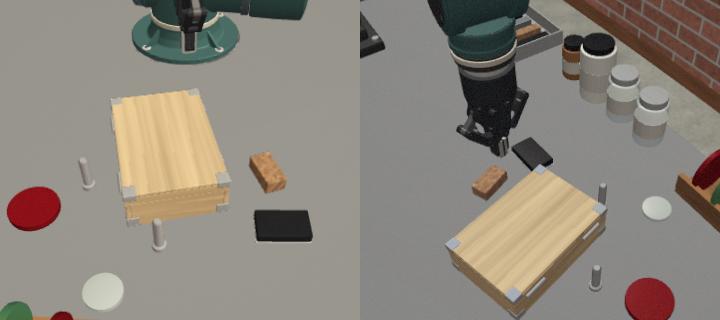

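The lid is shut, with its top level at about 82 mm by depth. Both pins stand at (87,175) and (158,236), everything else is in place, and the gripper is clear.

```bash
python3 -c "
from rig import arm
print(arm.hand_in())"
```

```text
the job is handed in; nothing more can be done
None
```

The case is closed and the job handed in at about 15 s: the flap was pushed flat over the lens, then the lid was pushed shut without slamming and released, and the last pictures show everything outside the case where it was.

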